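Unlock the ball dish and turn its lip to the component box

TASK

Slide the black transport lock fully out to its end stop, away from the dish, then lift the dish by its bail about 8 cm straight up off its cradle and turn it a quarter turn so that its pouring lip points at the middle of the compartmented component box, ready for pouring. Keep the dish level and the loose ball in its middle all the way, leave the two capacitor cans beside the cradle standing where they are, and finish while still holding the dish steady and level above its cradle, touching nothing but your gripper.

Things in the scene. Friction and masses are not known exactly. Their poses are not given: they have to be found in the camera images.
- cradle: Fixed plywood board 270 x 150 x 12 mm, from x -90 to +180 mm. Origin on the table surface below the middle of the dish's seat; z up, x roughly away from the robot (within 0.3 rad). A rubber ring (inner radius 43 mm, 6 mm high) locates the dish's foot. At its +x lies the lock's track, 40 mm wide, top 20 mm above the table, stop block at its outer end 32 mm above the table.
- lock (a joint): Transport lock, a slide. 0 = locked: its steel tongue reaches over the dish's edge and stops it being lifted. It slides straight along the cradle's +x, away from the dish, to its end stop at 0.035 m, which frees the dish. Starts between 0 and 0.004. Friction about 2 N; stays where it is left.
- lock_grip (a point): Point in the lock's black upright grip, on its centre line, 13 mm below its top and 62.5 mm above the table. The grip is 24 x 24 mm (sides along the cradle's x and y). Its tongue (16 mm wide, 35.5 to 40.5 mm above the table) runs from it towards the dish. Moves with the lock; 112 mm from the seat's centre at joint 0.
- dish: Loose aluminium dish, 0.3 kg, 136 mm wide, foot 80 mm wide; origin mid-underside (12 mm above the table when seated), z up. Flat middle (radius 8 mm, 9 mm up), then a 9 degree cone to the edge 19.5 mm up. Open pouring lip 30 mm wide along +x, reaching 95 mm from the centre; at the start it points to the cradle's -x (towards the robot) within 0.1 rad. Bail along y, posts at y = +-63 mm.
- dish_bail (a point): Middle of the bail's top bar, straight above the dish's centre, 112 mm above its underside. The bar runs along the dish's y, 132 mm long, 12 mm wide (along the dish's x), 16 mm high (8 mm above and below this point).
- dish_mid (a point): Where the ball's centre is when it lies in the middle of the dish: on the dish's axis, 23 mm above its underside.
- ball: Loose bare steel ball, 28 mm in diameter, about 0.09 kg, resting in the middle of the dish; origin at its centre. It rolls freely.
- box: Fixed clear component box with compartments, 200 x 160 x 45 mm, its clear lid standing open on its far side (175 mm high); origin under its centre. It stands about 245 mm from the seat's centre, to the left or right (roughly the cradle's +y or -y); a low plywood jig of similar size with two black knobs stands on the other side.
- can_a: Bystander: standing capacitor can, 24 mm diameter, 30 high, loose, on the table about 165 mm from the seat's centre; origin in the middle of its underside.
- can_b: Bystander: standing capacitor can, 20 mm diameter, 26 high, loose, on the table about 165 mm from the seat's centre; origin in the middle of its underside.
Things that resemble listed ones, but are neither listed nor needed, are in the scene too. Leave any green or yellow look-alike of the dish alone.

How it is judged:
By the outcome, as a careful person would: the job done as asked, in the order asked, and still so for the second after the job is handed in, while the arm keeps its last pose, push and grip.
It also fails if it takes over 61 s, if anything falls off the work surface, if the arm or the gripper's body presses on something with over 40 N, if the wrist force passes 120 N, or if a joint passes its speed limit or range.

ROBOT

A 6-joint arm with a two-finger parallel gripper is mounted at the origin on the work surface. World frame = base frame: x ahead of the robot, y to its left, z up, the work surface at z = 0. Lengths are in mm, angles in degrees, forces in N, time in s.
With the tool pointing down it reaches from about 325 to 750 mm from the base axis. Payload 7.6 kg.
Tool frame: the origin (TCP) lies midway between the tips of the shut fingers; the grasp point (between the pads) lies 19 mm behind it (bot.grasp_offset is the distance from the TCP to the grasp point, in mm); z points along the fingers, y is the line along which they close (so a half turn about z gives the same grasp; the last joint's range is limited). The gripper opens to 85 mm and grips with 20 to 120 N. Pads are 22 mm wide; open, the fingers measure 114 mm over their backs; the gripper's body (76 mm by 85 mm) begins 54 mm behind the grasp point. The pads swing forward as they close: fully open they stand 13 mm farther back than shut.
Start: joints at [-67.168, 2.991, 80.254, -0, 96.75, -4.028], TCP at [237.23, -468.367, 231.323] pointing down, gripper open.
Joint ranges: [-166.34, 166.34], [-52.06, 124.39], [6.96, 135.62], [-60.46, 240.46], [14.63, 156.25], [-167.68, 167.68]. Speed limits (degrees/s): [147.25, 147.25, 172.46, 180, 180, 180].

INTERFACE

Orientations are given as a 3x3 rotation matrix whose columns are the frame's x, y, z axes.
In Python, from bench import bot gives the robot as it stands.
- The arm moves only by the tool send_rows, never from a script. Its argument "commands" is a list of rows, each a list of 3 entries, a list of its own where there are three numbers: the opening, from 0 (shut) to 1 (fully open), then the shift along the tool's x, y, z in mm, then the turn about the tool's z in rad. In form: [[fingers, [tx, ty, tz], twist], ...]. A call has 1 to 8 rows; each row shifts and turns the commanded pose from where the row before left it, along the tool's axes as they then stand; what a row does not reach is not made up. A row lasts 1/8 s, in which the tool goes at most 62.5 mm and 10.7 degrees, less where a joint would pass 70% of its speed; a pose out of reach is approached as far as the arm can. A call is refused whole if a number of a shift passes 62.5 or a number of a turn 0.188, either way. A call with a gripper value outside its range is refused whole. The fingers move at their own pace and stop on an object; "force" is the grip in N (left out, the last holds). Time passes only in rows, so rows that do not move let the fingers close. It gives the time, the measured TCP pose, the force, the opening and the grip force at its end, in the units of the state.
- bot.get_state(): the state, without advancing time (a new reading comes with each control period).
- bot.read_camera(name): name is "scene" or "top" or "wrist"; returns a dict with "img" (384x512x3 uint8, red, green, blue), "z_map" (384x512 float32, mm along the optical axis (not along the pixel's ray), 0 where there is no reading), "mtx" (3x3 intrinsics, pixels), "k1" (the pictures are not rectified: a ray, as slopes to the right and down, at radius r is drawn at 1 + k1 r^2 times it, then the intrinsics apply), "world_from_camera" (4x4, takes a point from camera to world coordinates). Camera axes: x right, y up, looking along -z (the intrinsics and any distortion apply to the point x, -y, -z); pixel columns grow to the right and rows downward; lengths in mm; the calibration is good to about 2 mm. A picture is of the moment at which its call begins.
- bot.finish_job(): hands the job in; it is judged then, once.
Trained networks look in the newest picture that a camera, given by its name, has taken for a name from the list of things; names that differ only in an ending like _2 or _b are one class to them, and where a whole thing is asked for, a point or a joint stands for the part that bears it (a point fixed in the world has none). Each returns a list of dicts, best first, with "conf" (0 to 1); they miss things now and then, are a little off and sometimes report something else, mostly with a low value. They report only what shows in the picture. A call takes as long as a camera call. They do not tell look-alikes from the thing itself.
- bot.silhouettes(camera, query): "mask" (384x512 bool, what is visible of it) and "box" ([left, top, right, bottom] in pixels, round what is visible of it).
- bot.mark_of(camera, query): "at" ([column, row] in pixels: a listed point, or the origin of a listed thing).
The state is a dict: "time": time; "q": joint angles; "joint_vel": joint speeds; "tau": joint torques, N m; "tcp_pos": TCP position; "tool_rot": TCP orientation; "ft_force": force on the tool from outside, world axes, zero at the start; "torque": the same for the moment, N m; "gripper_width": finger opening in mm; "grasp_force": force on a finger pad.
Only numpy, scipy, OpenCV 4.12 (cv2) and the standard library are available. Lean on these libraries where they do the work, as an engineer would, in place of code of your own. Each camera call takes 0.05 s, during which the arm holds its last target. There are 200 camera calls.

## Working session

There is one attempt and no reset: what is moved stays moved. The work goes in short steps, Python scripts to look and compute and a tool call to move; the robot and the scene stay as the last step left them, time stands still between calls to the robot, and variables do not carry over. Pictures are saved under pics/ and viewed, at most 10 in all, crops included, and the job is handed in when it is done.

Besides the shell and the picture viewer there is one more tool, called after "Call:" as name(argument=value, ...) on one line, values as JSON. send_rows: Moves the arm, as the interface text tells. Its arguments: {"type":"object","properties":{"commands":{"type":"array","items":{"type":"array"}},"force":{"type":"number"}},"required":["commands"]}

```bash
mkdir -p pics; cat > h.py <<'E'
import numpy as np, cv2
from bench import bot
def pt(c,uv,z=None):
    """pixel -> world; with plane height z, or from depth map"""
    K=np.array(c["mtx"]);M=np.array(c["world_from_camera"])
    d=np.array([(uv[0]-K[0,2])/K[0,0],(uv[1]-K[1,2])/K[1,1]]);s=d.copy()
    for _ in range(20): s=d/(1+c["k1"]*(s@s))
    ray=np.array([s[0],-s[1],-1.])
    w=M[:3,:3]@ray
    if z is None:
        t=c["z_map"][int(round(uv[1])),int(round(uv[0]))]
    else: t=(z-M[2,3])/w[2]
    return M[:3,3]+t*w
def cloud(c):
    K=np.array(c["mtx"]);M=np.array(c["world_from_camera"])
    v,u=np.mgrid[:384,:512]
    d=np.stack([(u-K[0,2])/K[0,0],(v-K[1,2])/K[1,1]],-1);s=d.copy()
    for _ in range(20): s=d/(1+c["k1"]*(s**2).sum(-1,keepdims=True))
    t=c["z_map"][...,None]
    P=np.concatenate([s[...,:1]*t,-s[...,1:]*t,-t],-1)@M[:3,:3].T+M[:3,3]
    P[c["z_map"]<=0]=np.nan
    return P
def save(c,n): cv2.imwrite("pics/"+n,c["img"][...,::-1])
E
python3 - <<'E'
from h import *
np.set_printoptions(precision=1,suppress=True)
ims=[]
for n in("scene","top"):
    c=bot.read_camera(n); ims.append(c["img"]); print(n,np.array(c["world_from_camera"])[:3,3])
    for q in("dish_bail","dish","lock_grip","box","can_a","ball","cradle","dish_mid"):
        for r in bot.mark_of(n,q)[:3]:
            z={"dish_bail":124,"lock_grip":62.5,"dish":12,"ball":35,"dish_mid":35}.get(q,0)
            print(q,round(r["conf"],2),np.array(r["at"]),pt(c,r["at"],z),pt(c,r["at"]))
    save(c,n+"0.png")
print(bot.get_state())
E
```

```text
scene [1255.1  -94.   807.3]
dish_bail 0.94 [366.7 148.5] [268.5 296.2 124. ] [189.5 327.5  69.2]
dish_bail 0.83 [120.  210.4] [ 538.8 -399.7  124. ] [ 526.6 -404.9  112.4]
dish 0.67 [358.1 173.6] [252.4 294.8  12. ] [250.6 295.6  10.5]
dish 0.66 [301.  229.9] [505.9  73.6  12. ] [517.5  71.   24.4]
dish 0.59 [129.3 236. ] [ 523.2 -401.2   12. ] [ 522.1 -401.7   10.7]
lock_grip 0.53 [300.4 246. ] [609.   54.7  62.5] [620.8  52.   76.1]
box 0.65 [216.8 219.5] [ 450.  -165.5    0. ] [ 579.5 -154.   129.8]
box 0.4 [301.6 229. ] [491.1  78.2   0. ] [512.6  73.4  22.7]
can_a 0.54 [338.4 275.3] [654.4 152.9   0. ] [655.  152.7   0.9]
ball 0.58 [305.8 218.8] [485.   87.4  35. ] [497.4  84.5  47.4]
cradle 0.65 [300.3 232. ] [502.7  73.1   0. ] [526.9  67.8  26. ]
cradle 0.2 [218.5 218.8] [ 447.2 -160.7    0. ] [ 583.4 -149.4  136.1]
dish_mid 0.78 [358.5 168.6] [255.1 291.1  35. ] [226.1 302.2  12.7]
dish_mid 0.68 [126.2 232.8] [ 532.7 -403.    35. ] [ 511.2 -412.2   12.1]
dish_mid 0.66 [304.1 221.9] [497.1  81.1  35. ] [507.8  78.6  45.9]
top [ 272.1  -34.2 1294.2]
dish_bail 0.94 [105.4 269.
[... 677 characters left out ...]
5.8  78.8  35. ] [503.5  77.7  47.5]
dish_mid 0.83 [203.4 175.5] [498.5  76.2  35. ] [496.7  75.3  45. ]
dish_mid 0.76 [384.  173.6] [ 518.8 -396.8   35. ] [ 524.  -404.4    8.7]
dish_mid 0.67 [115.3 269. ] [251.2 291.5  35. ] [250.7 298.4   8.4]
{'time': 0.9, 'q': array([-67.2,   3. ,  80.3,   0. ,  96.7,  -4. ]), 'joint_vel': array([-0. ,  0. , -0.1, -0. , -0. ,  0. ]), 'tau': array([ -0. , -38.2, -36. ,  -0. ,   0. ,  -0. ]), 'tcp_pos': array([ 237.2, -468.4,  231.3]), 'tool_rot': array([[ 0.9,  0.5,  0. ],
       [ 0.5, -0.9, -0. ],
       [ 0. ,  0. , -1. ]]), 'ft_force': array([-0.6,  0.1, -0.6]), 'torque': array([-0., -0.,  0.]), 'grasp_force': 0.0, 'gripper_width': 85.73616430575292}
```

View pics/scene0.png

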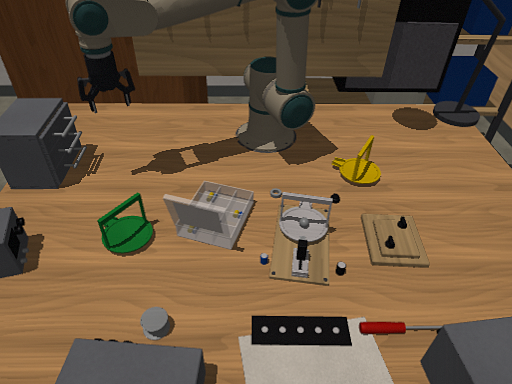

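View pics/top0.png

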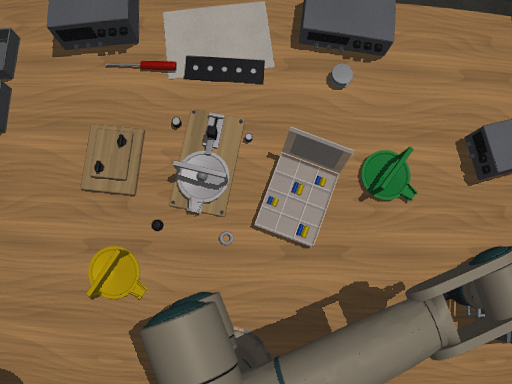

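```bash
python3 - <<'E'
from h import *
np.set_printoptions(precision=1,suppress=True)
c=bot.read_camera("top");P=cloud(c)
X,Y,Z=P[...,0],P[...,1],P[...,2]
def rep(n,m):
    p=P[m]; 
    if len(p)<5: print(n,len(p));return
    r=cv2.minAreaRect(p[:,:2].astype(np.float32)); print(n,len(p),p.mean(0),"rect",r, "z",p[:,2].min(),p[:,2].max())
near=(abs(X-500)<90)&(abs(Y-75)<90)
rep("bail",near&(Z>118)&(Z<145))
g=(abs(X-612)<40)&(abs(Y-60)<40)
rep("grip",g&(Z>65)&(Z<90))
rep("box",(abs(X-450)<150)&(Y<-50)&(Y>-300)&(Z>38)&(Z<52))
for r in bot.silhouettes("top","cradle")[:1]:
    m=r["mask"]; print("cradle",r["conf"],r["box"]); rep("cr",m&(Z>5)&(Z<17))
for r in bot.silhouettes("top","box")[:1]:
    m=r["mask"]; print("box",r["conf"],r["box"]); rep("bx",m&(Z<60))
    mm=cv2.minAreaRect(np.argwhere(m)[:,::-1].astype(np.float32)); print(mm,[pt(c,q,45) for q in cv2.boxPoints(mm)])
E
```

```text
bail 312 [496.9  77.8 129.7] rect ((497.134521484375, 78.50493621826172), (131.0228729248047, 14.135907173156738), 77.09709930419922) z 118.40429786171808 137.78613088826864
grip 95 [609.3  59.6  73.4] rect ((610.7864990234375, 59.66554260253906), (23.564552307128906, 26.464279174804688), 81.76592254638672) z 65.57849714747726 80.14947140111894
box 629 [ 459.3 -171.2   43.1] rect ((447.1823425292969, -166.4485321044922), (160.8880157470703, 204.62939453125), 70.98692321777344) z 38.00167663749244 51.78192678042319
cradle 0.66 [171.8, 109.5, 243.9, 215.9]
cr 2649 [560.8  62.8  11. ] rect ((542.1627197265625, 70.54615783691406), (149.63673400878906, 270.2352600097656), 80.38136291503906) z 5.02017629665761 16.969678958962504
box 0.82 [252.5, 126.3, 350.7, 247.8]
bx 5155 [ 450.8 -169.4   12.6] rect ((484.8172607421875, -189.64559936523438), (185.29818725585938, 292.5585021972656), 70.90482330322266) z -7.2980607158974635 59.900933475905504
((303.3582763671875, 186.96295166015625), (68.22920227050781, 107.57451629638672), 20.65890884399414) [array([373.2, -53.7,  45. ]), array([ 639.2, -145.6,   45. ]), array([ 580.7, -314.7,   45. ]), array([ 316.5, -216.4,   45. ])]
```

The top view shows the silver dish at about (203,177) px with its lip towards (195,207). The lock is at (212,130) and the clear box at (297,198), to the robot's right. The cans are at (176,122) and (249,138), clear of the fingers. The fits agree: the cradle's yaw is -9.6°, the seat is at (497.5, 78) and the lock is about 112 mm out along the cradle.

```bash
cat >> h.py <<'E'
def go(target,yaw_y):
    """print tool-axes shift (at the present attitude) and twist to bring the TCP to target with tool y at yaw_y (deg)"""
    s=bot.get_state();R=np.array(s["tool_rot"]);p=np.array(s["tcp_pos"])
    y=np.degrees(np.arctan2(R[1,1],R[0,1]));d=-(yaw_y-y)
    d=(d+180)%360-180
    print("t",round(s["time"],2),"tcp",p.round(1),"yawy",round(y,2),"z",R[:,2].round(4),"shift",(R.T@(np.array(target)-p)).round(1),"twist rad",np.radians(d).round(3),"q",np.round(s["q"],1),"w",round(s["gripper_width"],1),"F",np.round(s["ft_force"],1))
E
python3 -c "
from h import *
go([610,59.5,200],-99.6)"
```

```text
t 1.05 tcp [ 237.2 -468.4  231.3] yawy -63.14 z [ 1.e-04 -1.e-04 -1.e+00] shift [ 571.  -302.5   31.3] twist rad 0.636 q [-67.2   3.   80.3   0.   96.8  -4. ] w 85.4 F [-0.4 -1.  -0. ]
```

Call:
send_rows(commands=[[1,[24,-13,0],0],[1,[50,-26,0],0],[1,[50,-26,0],0],[1,[50,-26,0],0],[1,[50,-26,0],0],[1,[50,-26,0],0],[1,[50,-26,0],0],[1,[50,-26,0],0]])

```text
time: 2.05
tcp_pos: [483.7, -123.8, 231.5]
tool_rot: [[0.892, 0.452, 0.001], [0.452, -0.892, -0.0], [0.0, 0.001, -1.0]]
ft_force: [1.1, -0.9, -0.1]
gripper_width: 85.7
grasp_force: 0.0
```

Call:
send_rows(commands=[[1,[50,-26,0],0],[1,[50,-26,0],0],[1,[50,-26,0],0],[1,[30,-20,0],0.1],[1,[0,0,0],0.18],[1,[0,0,0],0.18],[1,[0,0,0],0.17],[1,[0,0,0],0]])

```text
time: 3.05
tcp_pos: [599.1, 43.4, 231.2]
tool_rot: [[0.987, -0.159, -0.0], [-0.159, -0.987, -0.0], [-0.0, 0.0, -1.0]]
ft_force: [-0.6, -0.3, -1.0]
gripper_width: 85.4
grasp_force: 0.0
```

```bash
python3 - <<'E'
from h import *
np.set_printoptions(precision=1,suppress=True)
c=bot.read_camera("wrist"); save(c,"w1.png")
P=cloud(c);X,Y,Z=P[...,0],P[...,1],P[...,2]
for q,z in(("lock_grip",62.5),("dish_bail",124)):
    for r in bot.mark_of("wrist",q)[:2]: print(q,r["conf"],np.array(r["at"]),pt(c,r["at"],z))
def rep(n,m):
    p=P[m]
    if len(p)>5: print(n,len(p),p.mean(0),cv2.minAreaRect(p[:,:2].astype(np.float32)),p[:,2].min(),p[:,2].max())
rep("grip",(abs(X-612)<35)&(abs(Y-60)<35)&(Z>70)&(Z<82))
rep("bail",(abs(X-497)<80)&(abs(Y-78)<80)&(Z>120)&(Z<140))
go([610,59.5,130],-99.6)
E
```

```text
lock_grip 0.63 [241.1 167. ] [607.9  57.7  62.5]
lock_grip 0.33 [239.  263.3] [510.3  77.   62.5]
dish_bail 0.76 [231.8 310.1] [498.1  82.2 124. ]
grip 677 [611.5  58.6  76.1] ((611.1226806640625, 58.975868225097656), (22.682689666748047, 23.344501495361328), 80.50958251953125) 70.03040349819548 78.73170369226847
bail 3107 [501.4  78.3 130. ] ((499.35089111328125, 78.31718444824219), (131.88368225097656, 13.778642654418945), 77.81909942626953) 120.01088883408829 134.82335654329742
t 3.2 tcp [599.1  43.3 231.2] yawy -99.07 z [-0. -0. -1.] shift [  8.2 -17.7 101.2] twist rad 0.009 q [ 0.6 15.3 66.6 -0.  98.1 99.7] w 85.7 F [ 0.3 -0.4  0.3]
```

View pics/w1.png

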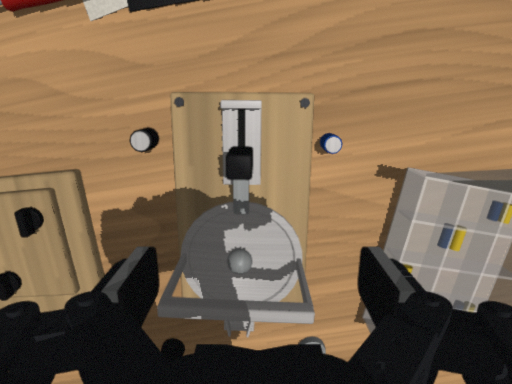

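The wrist view shows the grip at (240,162) px and the bail bar across (160..312, 312). The grip measures (611, 59) with its top at 76 mm. I'm descending onto it.

Call:
send_rows(commands=[[1,[9,-17.5,20],0.009],[1,[0,0,40],0],[1,[0,0,40],0],[1,[0,0,35],0],[1,[0,0,30],0],[1,[0,0,22],0],[0.5,[0,0,0],0],[0.1,[0,0,0],0]], force=50)

```text
time: 4.2
tcp_pos: [611.5, 59.1, 45.6]
tool_rot: [[0.986, -0.169, 0.002], [-0.169, -0.986, -0.0], [0.002, -0.0, -1.0]]
ft_force: [0.8, 0.1, 0.1]
gripper_width: 51.5
grasp_force: 0.0
```

Call:
send_rows(commands=[[0,[0,0,0],0],[0,[0,0,0],0],[0,[0,0,0],0],[0,[0,0,0],0]])

```text
time: 4.7
tcp_pos: [611.6, 59.1, 45.8]
tool_rot: [[0.986, -0.169, 0.002], [-0.169, -0.986, -0.0], [0.002, -0.0, -1.0]]
ft_force: [-1.0, -0.5, 6.1]
gripper_width: 23.2
grasp_force: 50.1
```

Call:
send_rows(commands=[[0,[4,0,0],0],[0,[6,0,0],0],[0,[6,0,0],0],[0,[6,0,0],0],[0,[5,0,0],0],[0,[3,0,0],0],[0,[1,0,0],0],[0,[0,0,0],0]])

```text
time: 5.7
tcp_pos: [642.1, 53.9, 45.8]
tool_rot: [[0.986, -0.169, 0.002], [-0.169, -0.986, -0.0], [0.002, -0.0, -1.0]]
ft_force: [-1.1, -1.2, 6.2]
gripper_width: 23.3
grasp_force: 50.4
```

Call:
send_rows(commands=[[0,[1,0,0],0],[0,[1,0,0],0],[0,[0,0,0],0]])

```text
time: 6.08
tcp_pos: [643.9, 53.5, 45.8]
tool_rot: [[0.986, -0.169, 0.002], [-0.169, -0.986, -0.0], [0.002, -0.0, -1.0]]
ft_force: [-1.7, 0.6, 6.1]
gripper_width: 23.1
grasp_force: 50.4
```

Call:
send_rows(commands=[[0,[1,0,0],0],[0,[1,0,0],0],[0,[0,0,0],0]])

```text
time: 6.45
tcp_pos: [644.4, 53.5, 45.8]
tool_rot: [[0.986, -0.169, -0.002], [-0.169, -0.986, 0.0], [-0.002, 0.0, -1.0]]
ft_force: [-10.9, 0.4, 11.3]
gripper_width: 23.1
grasp_force: 51.0
```

Call:
send_rows(commands=[[0,[0.7,0,0],0],[0,[0,0,0],0]])

```text
time: 6.7
tcp_pos: [644.5, 53.5, 45.8]
tool_rot: [[0.986, -0.169, -0.004], [-0.169, -0.986, 0.0], [-0.004, 0.0, -1.0]]
ft_force: [-13.4, 0.6, 13.1]
gripper_width: 23.3
grasp_force: 51.3
```

The force rise marks the end stop. Next I open and rise, then turn towards the bail.

Call:
send_rows(commands=[[1,[0,0,0],0],[1,[0,0,0],0],[1,[0,0,0],0],[1,[0,0,-20],0],[1,[0,0,-40],0],[1,[0,0,-50],0],[1,[0,0,-50],0],[1,[0,0,-40],0]])

```text
time: 7.7
tcp_pos: [646.1, 53.1, 248.8]
tool_rot: [[0.986, -0.169, 0.004], [-0.169, -0.986, 0.0], [0.004, -0.001, -1.0]]
ft_force: [-0.2, 0.4, 0.9]
gripper_width: 85.1
grasp_force: 0.0
```

Call:
send_rows(commands=[[1,[-40,0,0],0],[1,[-40,0,0],-0.18],[1,[0,0,0],-0.18],[1,[0,0,0],-0.18],[1,[0,0,0],-0.18],[1,[0,0,0],-0.18],[1,[0,0,0],-0.18],[1,[0,0,0],-0.18]])

```text
time: 8.7
tcp_pos: [567.2, 66.7, 246.1]
tool_rot: [[0.457, 0.889, 0.002], [0.889, -0.457, 0.0], [0.001, 0.002, -1.0]]
ft_force: [-0.4, 0.2, 0.1]
gripper_width: 85.3
grasp_force: 0.0
```

Call:
send_rows(commands=[[1,[0,0,0],-0.18],[1,[0,0,0],-0.09],[1,[0,0,0],0],[1,[0,0,0],0]])

```text
time: 9.2
tcp_pos: [567.1, 66.7, 245.1]
tool_rot: [[0.211, 0.977, 0.001], [0.977, -0.211, -0.0], [0.0, 0.001, -1.0]]
ft_force: [0.1, 0.3, 1.0]
gripper_width: 85.3
grasp_force: 0.0
```

```bash
cat > m.py <<'E'
from h import *
np.set_printoptions(precision=1,suppress=True)
def rep(P,n,m):
    p=P[m]
    if len(p)>5: print(n,len(p),p.mean(0),cv2.minAreaRect(p[:,:2].astype(np.float32)),p[:,2].min(),p[:,2].max())
def meas(cam,tag):
    c=bot.read_camera(cam); save(c,tag)
    P=cloud(c);X,Y,Z=P[...,0],P[...,1],P[...,2]
    rep(P,"grip",(abs(X-642)<35)&(abs(Y-54)<35)&(Z>70)&(Z<82))
    rep(P,"bail",(abs(X-497)<80)&(abs(Y-78)<80)&(Z>127)&(Z<139))
    for q,z in(("lock_grip",62.5),("dish_bail",124),("ball",35)):
        for r in bot.mark_of(cam,q)[:3]: print(q,round(r["conf"],2),np.array(r["at"]),pt(c,r["at"],z))
E
python3 - <<'E'
from m import *
meas("wrist","w2.png");meas("top","t2.png")
go([497.5,78.3,105],-12.7)
E
```

```text
grip 650 [642.4  54.2  76. ] ((643.1609497070312, 53.27547836303711), (24.494670867919922, 24.249286651611328), 79.78121185302734) 70.14161506239202 78.41404318631015
bail 2636 [500.2  82.2 132.5] ((498.5018615722656, 78.30982208251953), (131.18624877929688, 12.978696823120117), 77.8191146850586) 127.0007920928146 135.50043880874193
lock_grip 0.64 [339.1 169.2] [645.6  50.6  62.5]
lock_grip 0.51 [209.8 341.2] [ 470.3 -118.4   62.5]
dish_bail 0.93 [171.  189.1] [498.1  78.9 124. ]
dish_bail 0.7 [208.  339.4] [490.2 -68.6 124. ]
ball 0.95 [189.9 166.9] [496.6  79.7  35. ]
lock_grip 0.51 [214.7 119.5] [641.   51.5  62.5]
dish_bail 0.78 [104.  274.6] [238.2 295.2 124. ]
dish_bail 0.64 [398.2 170.6] [ 510.2 -407.6  124. ]
t 9.6 tcp [567.1  66.7 244.3] yawy -12.1 z [-0. -0. -1.] shift [ -3.2 -70.5 139.3] twist rad 0.01 q [ 3.  10.3 70.9 -0.  98.8 15.1] w 85.3 F [ 0.8 -0.2 -0.3]
```

View pics/w2.png

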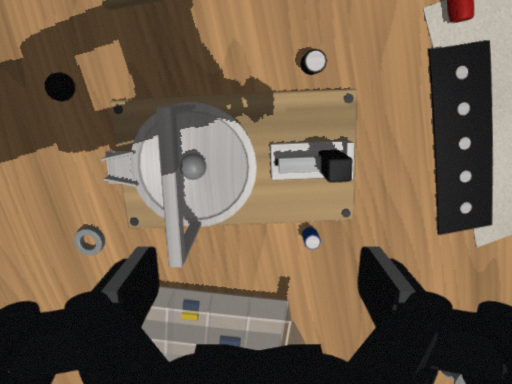

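The wrist view shows the lock grip out at (337,166) px, 147.6 mm from the seat, which is its end stop. The bail bar runs from (167,110) to (178,262), and the ball sits in the middle at (192,165). I'm going to the bail at (498.2, 78.4) with the tool yaw matched.

Call:
send_rows(commands=[[1,[-3,-25,0],0],[1,[0,-30,0],0],[1,[0,-15,0],0],[1,[0,0,30],0],[1,[0,0,40],0],[1,[0,0,40],0],[1,[0,0,20],0],[1,[0,0,6],0]])

```text
time: 10.6
tcp_pos: [497.3, 78.3, 107.0]
tool_rot: [[0.21, 0.978, -0.002], [0.978, -0.21, -0.0], [-0.001, -0.002, -1.0]]
ft_force: [-0.2, 0.3, 0.1]
gripper_width: 85.5
grasp_force: 0.0
```

```bash
python3 - <<'E'
from m import *
go([498.2,78.4,105],-12.2)
meas("wrist","w3.png")
go([498.2,78.4,105],-12.2)
E
```

```text
t 10.6 tcp [497.3  78.3 107. ] yawy -12.1 z [-0. -0. -1.] shift [0.3 0.9 2. ] twist rad 0.002 q [ 4.7  4.1 93.5 -0.  82.5 16.8] w 85.5 F [-0.2  0.3  0.1]
grip 816 [634.5  55.3  75. ] ((635.7987060546875, 54.67051696777344), (24.219547271728516, 11.441510200500488), 81.10877227783203) 70.03287826454456 78.53189803383256
bail 9394 [502.2  96.5 133. ] ((501.819091796875, 85.59275817871094), (90.64606475830078, 86.9161605834961), 36.46247482299805) 127.00546190721654 138.99010451113844
lock_grip 0.8 [501.7 209.3] [643.5  52.2  62.5]
dish_bail 0.58 [260.3 268.7] [498.5  78.3 124. ]
t 10.8 tcp [498.7  78.4 109.5] yawy -12.09 z [ 0.  0. -1.] shift [-0.1 -0.5  4.5] twist rad 0.002 q [ 4.7  4.  93.4 -0.  82.6 16.8] w 85.6 F [-0.7  0.1  0.4]
```

Call:
send_rows(commands=[[0.8,[0,-0.5,3],0],[0.6,[0,0,1.5],0],[0.4,[0,0,0],0],[0.35,[0,0,0],0],[0.3,[0,0,0],0],[0.25,[0,0,0],0],[0.22,[0,0,0],0],[0.2,[0,0,0],0]], force=30)

```text
time: 11.8
tcp_pos: [497.5, 78.5, 103.8]
tool_rot: [[0.209, 0.978, 0.0], [0.978, -0.209, -0.0], [-0.0, 0.0, -1.0]]
ft_force: [-0.8, -0.1, -0.3]
gripper_width: 16.8
grasp_force: 0.0
```

Call:
send_rows(commands=[[0.18,[0,0,0],0],[0.16,[0,0,0],0],[0.14,[0,0,0],0],[0.12,[0,0,0],0],[0.1,[0,0,0],0],[0.05,[0,0,0],0],[0,[0,0,0],0],[0,[0,0,0],0]])

```text
time: 12.8
tcp_pos: [497.7, 78.4, 104.0]
tool_rot: [[0.209, 0.978, 0.001], [0.978, -0.209, -0.0], [0.0, 0.001, -1.0]]
ft_force: [2.2, -0.3, 0.6]
gripper_width: 11.5
grasp_force: 30.7
```

Call:
send_rows(commands=[[0,[0,0,0],0],[0,[0,0,0],0],[0,[0,0,0],0]], force=90)

```text
time: 13.18
tcp_pos: [497.8, 78.5, 104.1]
tool_rot: [[0.209, 0.978, 0.001], [0.978, -0.209, -0.0], [0.0, 0.001, -1.0]]
ft_force: [3.2, -1.7, 3.3]
gripper_width: 10.5
grasp_force: 88.4
```

```bash
python3 - <<'E'
from m import *
go([498.2,78.4,105],-12.2)
c=bot.read_camera("scene")
for r in bot.mark_of("scene","ball")[:2]: print(r,pt(c,r["at"],35))
cv2.imwrite("pics/s3.png",cv2.resize(c["img"][130:310,220:380],None,fx=3.3,fy=3.3)[...,::-1])
E
```

```text
t 13.18 tcp [497.8  78.5 104.1] yawy -12.09 z [ 0. -0. -1.] shift [-0.   0.4 -0.9] twist rad 0.002 q [ 4.8  4.2 93.8 -0.  82.  16.9] w 10.5 F [ 3.2 -1.7  3.3]
{'at': [305.5, 217.4], 'conf': 0.46} [479.4  87.3  35. ]
```

View pics/s3.png

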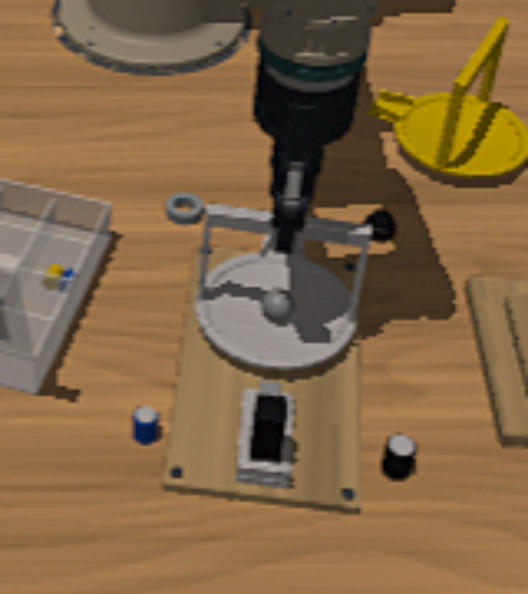

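The crop shows the fingers on the middle of the bail, the ball centred at (278,306), the lock out and both cans standing. I'm lifting gently.

Call:
send_rows(commands=[[0,[0,0,-1],0],[0,[0,0,-2],0],[0,[0,0,-4],0],[0,[0,0,-5],0],[0,[0,0,-5],0],[0,[0,0,-5],0],[0,[0,0,-5],0],[0,[0,0,-5],0]])

```text
time: 14.28
tcp_pos: [497.5, 78.5, 136.2]
tool_rot: [[0.209, 0.978, 0.0], [0.978, -0.209, -0.0], [-0.0, 0.0, -1.0]]
ft_force: [-0.5, -0.2, -4.1]
gripper_width: 10.7
grasp_force: 87.6
```

```bash
python3 - <<'E'
from m import *
go([497.8,78.5,184],-12.1)
for n in("scene","top"):
  c=bot.read_camera(n); save(c,n+"4.png")
  for r in bot.mark_of(n,"ball")[:2]: print(r,pt(c,r["at"],35+32))
E
```

```text
t 14.28 tcp [497.5  78.5 136.2] yawy -12.09 z [ 0. -0. -1.] shift [  0.1   0.3 -47.8] twist rad 0.0 q [ 4.8  2.5 91.7 -0.  85.8 16.9] w 10.7 F [-0.5 -0.2 -4.1]
{'at': [306.1, 210.4], 'conf': 0.65} [484.2  85.   67. ]
{'at': [202.8, 171.4], 'conf': 0.53} [503.2  75.3  67. ]
```

View pics/scene4.png

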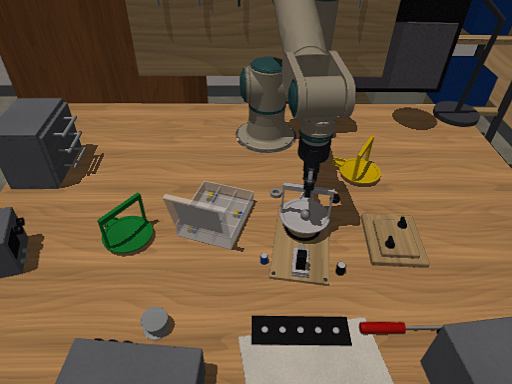

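The dish is lifted level with the ball at (306,212) px, in its middle. I'll go on up, then turn.

Call:
send_rows(commands=[[0,[0,0,-3],0],[0,[0,0,-6],0],[0,[0,0,-7],0],[0,[0,0,-8],0],[0,[0,0,-8],0],[0,[0,0,-7],0],[0,[0,0,-5],0],[0,[0,0,-2],0]])

```text
time: 15.48
tcp_pos: [497.6, 78.5, 182.1]
tool_rot: [[0.209, 0.978, 0.0], [0.978, -0.209, -0.0], [0.0, 0.0, -1.0]]
ft_force: [-0.8, -0.4, -4.4]
gripper_width: 10.5
grasp_force: 87.7
```

Call:
send_rows(commands=[[0,[0,0,-1],0],[0,[0,0,0],0],[0,[0,0,0],-0.02],[0,[0,0,0],-0.04],[0,[0,0,0],-0.05],[0,[0,0,0],-0.05],[0,[0,0,0],-0.05],[0,[0,0,0],-0.05]])

```text
time: 16.48
tcp_pos: [497.5, 78.5, 182.6]
tool_rot: [[-0.051, 0.999, -0.0], [0.999, 0.051, -0.0], [-0.0, -0.0, -1.0]]
ft_force: [0.3, -0.7, -4.0]
gripper_width: 10.4
grasp_force: 87.7
```

Call:
send_rows(commands=[[0,[0,0,0],-0.05],[0,[0,0,0],-0.05],[0,[0,0,0],-0.05],[0,[0,0,0],-0.05],[0,[0,0,0],-0.05],[0,[0,0,0],-0.05],[0,[0,0,0],-0.04],[0,[0,0,0],-0.02]])

```text
time: 17.48
tcp_pos: [497.5, 78.5, 182.6]
tool_rot: [[-0.399, 0.917, -0.0], [0.917, 0.399, -0.0], [0.0, -0.0, -1.0]]
ft_force: [-0.3, -0.2, -4.7]
gripper_width: 10.3
grasp_force: 87.7
```

```bash
python3 - <<'E'
from m import *
go([497.8,78.5,184],-12.1+91)
ims=[]
for n in("scene","wrist"):
  c=bot.read_camera(n); ims.append(c["img"])
  for r in bot.mark_of(n,"ball")[:2]: print(r,pt(c,r["at"],35+80))
ims[0]=cv2.resize(ims[0][130:310,220:380],(400,450)); ims[1]=cv2.resize(ims[1],(400,300))
cv2.imwrite("pics/m5.png",np.hstack([ims[0],np.vstack([ims[1],np.zeros((150,400,3),np.uint8)])])[...,::-1])
E
```

```text
t 17.48 tcp [497.5  78.5 182.6] yawy 23.5 z [-0. -0. -1.] shift [-0.1  0.3 -1.4] twist rad -0.967 q [  4.8   0.7  88.2  -0.   91.2 -18.7] w 10.3 F [-0.3 -0.2 -4.7]
{'at': [307.4, 198.1], 'conf': 0.5} [486.8  83.  115. ]
{'at': [257.6, 196.8], 'conf': 0.4} [494.7  84.2 115. ]
```

View pics/m5.png

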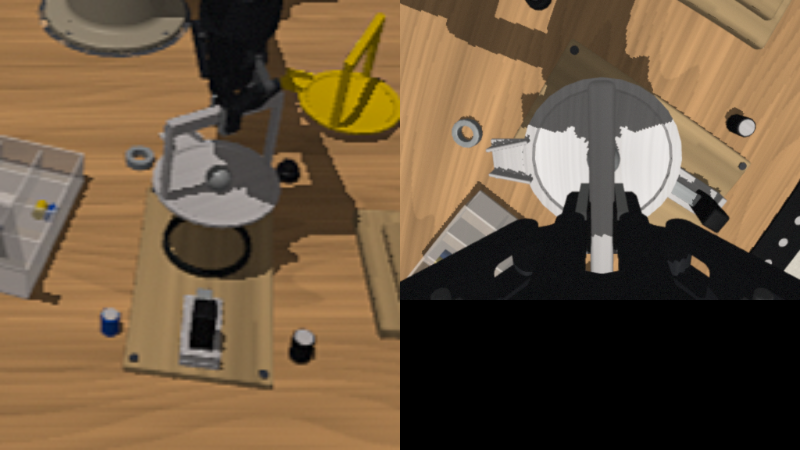

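The scene crop shows the dish level, the ball central and the lip swinging towards the box. Another 0.95 rad remains.

Call:
send_rows(commands=[[0,[0,0,0],-0.02],[0,[0,0,0],-0.04],[0,[0,0,0],-0.06],[0,[0,0,0],-0.06],[0,[0,0,0],-0.06],[0,[0,0,0],-0.06],[0,[0,0,0],-0.06],[0,[0,0,0],-0.06]])

```text
time: 18.68
tcp_pos: [497.5, 78.5, 182.8]
tool_rot: [[-0.739, 0.674, 0.0], [0.674, 0.739, -0.0], [-0.0, -0.0, -1.0]]
ft_force: [-0.4, -0.6, -3.8]
gripper_width: 10.7
grasp_force: 87.7
```

Call:
send_rows(commands=[[0,[0,0,0],-0.06],[0,[0,0,0],-0.06],[0,[0,0,0],-0.06],[0,[0,0,0],-0.06],[0,[0,0,0],-0.06],[0,[0,0,0],-0.06],[0,[0,0,0],-0.06],[0,[0,0,0],-0.05]])

```text
time: 19.68
tcp_pos: [497.6, 78.5, 182.8]
tool_rot: [[-0.964, 0.266, 0.0], [0.266, 0.964, -0.0], [-0.0, -0.0, -1.0]]
ft_force: [0.1, 0.3, -5.1]
gripper_width: 10.5
grasp_force: 87.7
```

Call:
send_rows(commands=[[0,[0,0,0],-0.03],[0,[0,0,-0.6],-0.03],[0,[0,0,-0.6],0],[0,[0,0,0],0],[0,[0,0,0],0],[0,[0,0,0],0],[0,[0,0,0],0],[0,[0,0,0],0]])

```text
time: 20.68
tcp_pos: [497.6, 78.5, 184.0]
tool_rot: [[-0.978, 0.21, 0.0], [0.21, 0.978, -0.0], [-0.0, -0.0, -1.0]]
ft_force: [0.2, -0.3, -4.1]
gripper_width: 10.4
grasp_force: 87.7
```

```bash
python3 - <<'E'
from m import *
go([497.8,78.5,184],77.9)
c=bot.read_camera("top");save(c,"t6.png")
P=cloud(c);X,Y,Z=P[...,0],P[...,1],P[...,2]
near=(abs(X-497)<110)&(abs(Y-78)<110)
for r in bot.silhouettes("top","dish")[:2]: print(r["conf"],r["box"])
m=near&(Z>95)&(Z<118); p=P[m]; r=np.hypot(p[:,0]-497.6,p[:,1]-78.5)
l=p[(r>75)&(r<100)]; print("lip",len(l),l.mean(0) if len(l) else 0, np.degrees(np.arctan2(l[:,1].mean()-78.5,l[:,0].mean()-497.6)))
for a in np.arange(-180,180,45):
    th=np.degrees(np.arctan2(p[:,1]-78.5,p[:,0]-497.6)); k=(abs((th-a+180)%360-180)<22)&(r>55)&(r<66)
    if k.sum()>3: print(a,k.sum(),np.median(p[k,2]))
b=(abs(X-450)<160)&(Y<-50)&(Y>-300)&(Z>35)&(Z<50); rep(P,"box",b)
ims=[c["img"][60:280,130:370]]
for n in("scene","wrist"):
  c=bot.read_camera(n); ims.append(c["img"])
  for q in bot.mark_of(n,"ball")[:1]: print(q,pt(c,q["at"],115))
s=cv2.resize(ims[1][120:310,190:390],(400,380)); cv2.imwrite("pics/m6.png",np.hstack([s,cv2.resize(ims[0],(400,380))])[...,::-1])
E
```

```text
t 20.68 tcp [497.6  78.5 184. ] yawy 77.86 z [ 0. -0. -1.] shift [-0.2  0.1 -0. ] twist rad -0.001 q [  4.8   0.6  88.1  -0.   91.3 -73.1] w 10.4 F [ 0.2 -0.3 -4.1]
0.96 [170.8, 161.6, 238.8, 192.1]
0.91 [90.0, 244.8, 144.0, 298.4]
lip 117 [478.7  -4.2 109.8] -102.88731771286419
-135 18 108.9728073900884
-90 79 109.4182445035749
-45 18 110.9517444573338
90 78 109.54982462621444
135 63 109.00057628676541
box 819 [ 454.1 -171.7   41.2] ((447.3244323730469, -166.50486755371094), (160.84312438964844, 204.67950439453125), 70.95567321777344) 35.00063707673439 49.97418727618947
{'at': [310.2, 194.9], 'conf': 0.44} [474.   92.3 115. ]
```

View pics/m6.png

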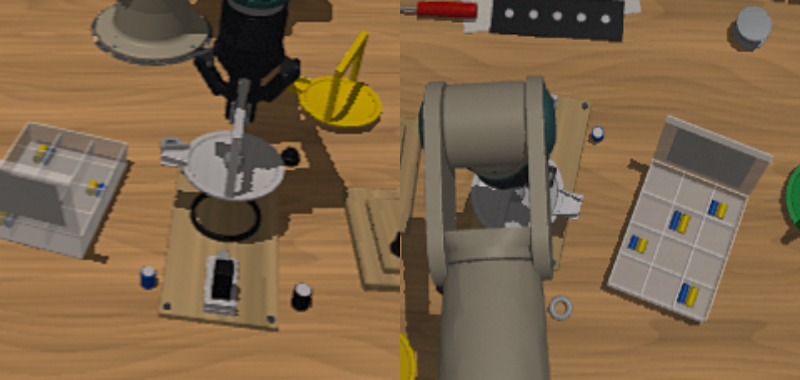

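The lip points at the box and the lock is out. The ball is partly hidden behind the bail post near (235,165), so I'll check it up close.

```bash
python3 - <<'E'
from m import *
c=bot.read_camera("scene");w=bot.read_camera("wrist")
P=cloud(w);d=np.hypot(P[...,0]-497.6,P[...,1]-78.5)
k=(d<60)&(P[...,2]>112)&(P[...,2]<135); print("wrist pts above dish",k.sum(),P[k].mean(0) if k.any() else "")
P=cloud(c);d=np.hypot(P[...,0]-497.6,P[...,1]-78.5)
k=(d<40)&(P[...,2]>110)&(P[...,2]<132); print("scene",k.sum(),P[k].mean(0),P[k].std(0))
s=cv2.resize(c["img"][170:230,265:345],(400,300),interpolation=cv2.INTER_CUBIC)
cv2.imwrite("pics/m7.png",np.hstack([s,cv2.resize(w["img"],(400,300))])[...,::-1])
E
```

```text
wrist pts above dish 729 [496.1  89.9 114.9]
scene 40 [500.9  78.8 120.9] [ 6.9 11.4  5. ]
```

View pics/m7.png

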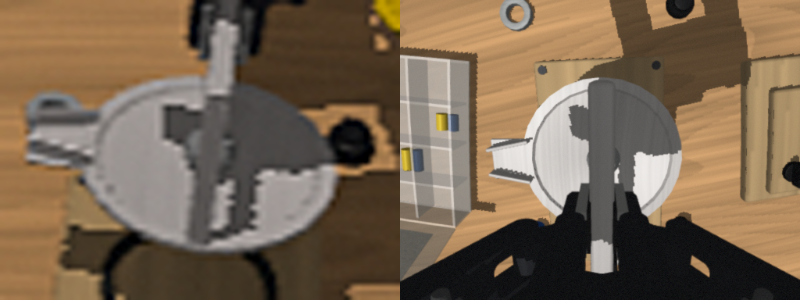

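The close-up shows the ball bulging on both sides of the bail post, at (195..235,145) px in the scene half and near (608,157) in the wrist half. It is in the middle, so I'm handing in.

```bash
python3 -c "
from bench import bot
print(bot.finish_job())"
```

```text
the job is handed in; nothing more can be done
None
```

I slid the lock out to its end stop and lifted the dish 8 cm. Its lip points at the box's middle to about 1°. I handed the job in at about 21 s, still holding the dish level, with the ball in its middle and both cans standing.

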